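# Rest the wax pot and hold the fume shutter half open

### The arm

A 7-joint arm with a two-finger parallel gripper is mounted at the origin on the work surface. World frame = base frame: x ahead of the robot, y to its left, z up, the work surface at z = 0. Lengths are in mm, angles in rad, forces in N, time in s.
With the tool pointing down it reaches from about 425 to 1025 mm from the base axis. Payload 9.4 kg.
Tool frame: the origin (TCP) lies at the very end of the fingers, on their centre line; the grasp point (between the pads) lies 19 mm behind it (env.pinch_z is the distance from the TCP to the grasp point, in mm); z points along the fingers, x is the direction in which the jaws open and shut, and the axes are right-handed (so a half turn about z gives the same grasp; the last joint's range is limited). The gripper opens to 93 mm and grips with 3 to 60 N. Pads are 15 mm wide; open, the fingers measure 128 mm over their backs; the gripper's body (75 mm by 188 mm) begins 65 mm behind the grasp point.
Start: joints at [1.214, 0.599, -0.003, 1.599, 0.002, 0.943, -0.08], TCP at [200.208, -696.808, 218.618] pointing down, gripper open.
Joint ranges: [-2.57, 2.57], [-0.35, 1.97], [-1.29, 1.29], [0.11, 2.56], [-1.05, 4.19], [0.11, 1.86], [-2.63, 2.63]. Speed limits (rad/s): [2.22, 2.22, 3.01, 3.01, 3.14, 3.14, 3.14].

### API

Orientations are given as a rotation vector (axis times angle).
In Python, from cell import env gives the robot as it stands. The module is installed in compiled form; this text tells all that it offers.
- The arm moves only by the tool servo_tool, never from a script. Its argument "increments" is a list of rows, each a list of 7 numbers: the turn, a rotation vector about the tool's x, y, z in rad, then the shift along the tool's x, y, z in cm, then the opening, from 0 (shut) to 1 (fully open). In form: [[wx, wy, wz, dx, dy, dz, hand], ...]. A call has 1 to 10 rows; each row is the pose to reach, as a shift and turn from the pose commanded when the call began, along the tool's axes at that moment; what a row does not reach only later rows make up. A row lasts 1/12 s, in which the tool goes at most 41.7 mm and 7.16 degrees, less where a joint would pass 70% of its speed; a pose out of reach is approached as far as the arm can. A call with a gripper value outside its range is refused whole. The fingers move at their own pace and stop on an object; "force" is the grip in N (left out, the last holds). Time passes only in rows, so rows that repeat a pose let the fingers close. It gives the time, the measured TCP pose, the force and the opening at its end, in the units of the state.
- env.read_state(): the state, without advancing time (a new reading comes with each control period).
- env.capture(name): name is "scene" or "side" or "wrist"; returns the picture (420x560x3 uint8, red, green, blue); there is no depth.
- env.get_calibration(name): a dict with "camera_matrix" (3x3 intrinsics, pixels), "eye" and "rotation" of the camera in the world. Camera axes: x right, y up, looking along -z (the intrinsics and any distortion apply to the point x, -y, -z); pixel columns grow to the right and rows downward; lengths in mm; the calibration is good to about 2 mm. The wrist camera is an equidistant fisheye: a pixel r from the principal point sees the ray r / f radians off the axis. A picture is of the moment at which its call begins: read the wrist's pose just before it. get_calibration takes no time and is no camera call; for the wrist camera it gives the pose at the moment of the call.
- env.hand_in(): hands the job in, once; it reports no verdict.
The state is a dict: "t": time; "qpos": joint angles; "dq": joint speeds; "tau": joint torques, N m; "position": TCP position; "ee_rot": TCP orientation; "wrist_force": force on the tool from outside, world axes, zero at the start; "torque": the same for the moment, N m; "opening": finger opening in mm.
Only numpy, scipy, OpenCV 4.12 (cv2) and the standard library are available. Lean on these libraries where they do the work, as an engineer would, in place of code of your own. Each camera call takes 0.05 s, during which the arm holds its last target. There are 200 camera calls.

### The job

Slide the lidded wax pot along the warming plate, without lifting or tipping it, from the red ring to the green ring, centre it there and let go of it. Then slide the spring-loaded shutter of the blue extraction box to half open, at the yellow marks, and finish while still holding it there against its spring. Leave the walnut block, the wooden disc and the oil jar where they are.

Things in the scene. Friction and masses are not known exactly. Their poses are not given: they have to be found in the camera images.
- pot_center (a point): Centre of the loose lidded steel wax pot (squat cylinder 116 mm across; lid fixed on, 120 mm across, its top 48 mm above the pot's foot), on the axis 24 mm above the foot. z up. Two small wire ears on the sides reach 74 mm from the axis, 32 mm above the foot. About 0.4 to 0.85 kg. Stands on the warming plate's top, 20 mm above the bench, on the red ring.
- pot_knob (a point): Centre of the pot's dark wooden lid knob: upright cylinder 26 mm across and 36 mm tall, standing on the middle of the lid; this point is 18 mm above the lid and 18 mm below the knob's top. Fixed to the pot, so the pot can be drawn along by it.
- red_ring: Red ring painted on the warming plate (outer 156 mm, inner 130 mm across), where the pot starts. Origin at its centre on the plate's top, 20 mm above the bench. Flat, only paint.
- green_ring: Green ring painted on the warming plate, same size, 170 mm from the red one centre to centre: the pot's goal. Origin at its centre on the plate's top, 20 mm above the bench. Flat, only paint, on the same smooth plate, nothing between the two.
- plate: Fixed dark steel warming plate 180 x 350 x 20 mm (x, y, z); origin under its centre at the bench's surface. The rings lie on its long (y) axis, 85 mm either side of the centre; which colour is at +y varies.
- extractor: Fixed blue extraction box 130 x 230 mm (x, y), deck 50 mm above the bench, aluminium side rails up to 58 mm; origin under its centre at the bench's surface. Its own +y is the direction in which the shutter opens. A dark opening 80 mm long is under the shutter; a grey hose leaves at +x. White marks on the rails: the shutter's middle at closed and at fully open; yellow marks between them: half open.
- shutter (a joint): Travel of the shutter towards the box's +y, m: 0 closed (start) to 0.080 fully open, 0.040 is half. A spring pushes it shut: about 4 N when closed, 12 N at half, 20 N fully open; let go, it slides shut.
- shutter_grip (a point): Centre of the orange upright grip on the middle of the shutter: 40 mm (box x) by 18 mm (box y) by 42 mm tall, this point being 21 mm below its top and 21 mm above the flat shutter plate (100 x 90 x 4 mm, its top 54.5 mm above the bench). Axes as the box's. Two black lines on the shutter plate at the grip's middle meet the yellow marks at half open.
- walnut_block_center (a point): Bystander: centre of a loose dark walnut block 70 x 110 x 28 mm (x, y, z).
- wood_disc_center (a point): Bystander: centre of a loose plywood disc 100 mm across, 18 mm thick.
- oil_jar_center (a point): Bystander: centre of a loose amber jar 56 mm across and 80 mm tall, standing.
Mind the look-alikes: they are no part of the job. What is shaped like the part that bears pot_center but pink, purple or turquoise is not meant.

How it is judged:
By the outcome, as a careful person would: the job done as asked, in the order asked, and still so for the second after the job is handed in, while the arm keeps its last pose, push and grip.
It also fails if it takes over 54 s, if anything falls off the work surface, if the arm or the gripper's body presses on something with over 40 N, if the wrist force passes 120 N, or if a joint passes its speed limit or range.

## Working session

There is one attempt and no reset: what is moved stays moved. The work goes in short steps, Python scripts to look and compute and a tool call to move; the robot and the scene stay as the last step left them, time stands still between calls to the robot, and variables do not carry over. Pictures are saved under pics/ and viewed, about 8 in all and at most 12, crops included, and the job is handed in when it is done.

Besides the shell and the picture viewer there is one more tool, called after "Request:" by a JSON object that holds its "fn" and its "kwargs", one argument or row to a line. servo_tool: Moves the arm, as the interface text tells. Its arguments: {"type":"object","properties":{"increments":{"type":"array","items":{"type":"array","items":{"type":"number"}}},"force":{"type":"number"}},"required":["increments"]}

```bash
mkdir -p pics; python3 - <<'E'
from cell import env
import cv2,numpy as np
s=env.read_state(); print(s)
for n in("scene","side"):
    im=env.capture(n); cv2.imwrite(f"pics/{n}0.png",im[:,:,::-1])
    c=env.get_calibration(n); print(n,c)
E
```

```text
{'t': 0.0, 'qpos': array([ 1.21429789,  0.60009906, -0.00253403,  1.60014896,  0.00183215,
        0.94286437, -0.07978815]), 'dq': array([-0.0002161 , -0.00127967,  0.00027071,  0.00107412,  0.00038257,
        0.00144156, -0.00021335]), 'tau': array([ 8.62167853e-04, -7.65064144e+01,  1.49725210e+00, -2.52354777e+01,
       -5.25294011e-02,  1.67013874e-02,  1.48605891e-04]), 'position': array([ 200.05083538, -696.34519394,  217.77211559]), 'ee_rot': array([-2.50896393e+00,  1.88940614e+00,  2.05395907e-03]), 'wrist_force': array([ 0.47463898, -0.41526361, -0.19233599]), 'torque': array([0.03144721, 0.02212566, 0.01378899]), 'opening': 93.10705890115067}
scene {'camera_matrix': array([[460.55609646,   0.        , 275.70383516],
       [  0.        , 460.55609646, 210.64642484],
       [  0.        ,   0.        ,   1.        ]]), 'eye': array([1641.90788092,  -72.78375238, 1273.39787607]), 'rotation': array([0.60733285, 0.54219568, 1.39205346])}
side {'camera_matrix': array([[444.22683369,   0.        , 271.34187486],
       [  0.        , 444.22683369, 210.44992909],
       [  0.        ,   0.        ,   1.        ]]), 'eye': array([-125.15667279, 1144.58478862,  821.06307015]), 'rotation': array([ 0.3780017 , -1.33756795, -2.27762271])}
```

View pics/scene0.png

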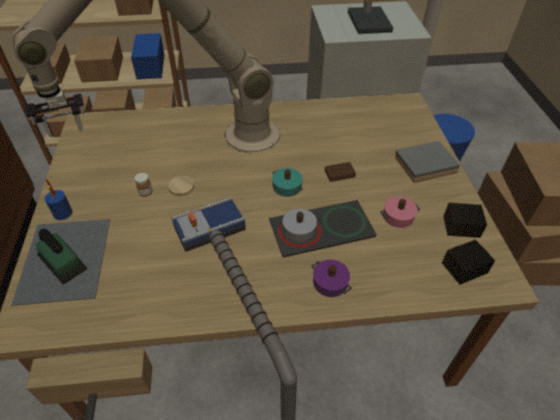

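View pics/side0.png

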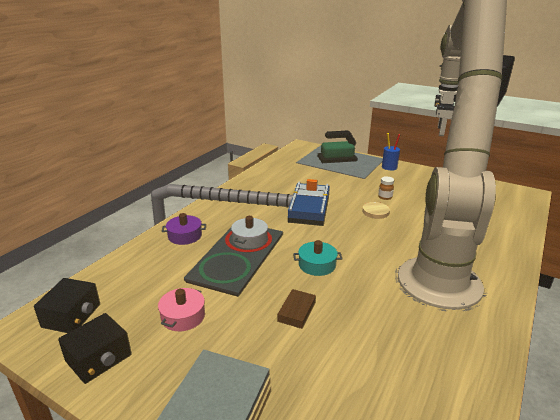

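```bash
cat > h.py <<'E'
import cv2,numpy as np
from scipy.spatial.transform import Rotation as R
from cell import env
F=np.diag([1,-1,-1.])
def cam(n):
    c=env.get_calibration(n); return c["camera_matrix"],np.array(c["eye"]),R.from_rotvec(c["rotation"]).as_matrix()
def proj(n,P):
    K,e,M=cam(n); p=(F@M.T@(np.atleast_2d(P)-e).T); p=K@p; return (p[:2]/p[2]).T
def plane(n,uv,z):
    K,e,M=cam(n); uv=np.atleast_2d(uv).astype(float)
    d=(M@F@np.linalg.inv(K)@np.c_[uv,np.ones(len(uv))].T).T
    return e+d*((z-e[2])/d[:,2])[:,None]
def top(n,im,z,x0,y0,w,h,s=2):
    """top view: column = y (px s/mm), row = x"""
    g=np.array([[x0,y0,z],[x0,y0+w,z],[x0+h,y0+w,z],[x0+h,y0,z]],float)
    H=cv2.getPerspectiveTransform(proj(n,g).astype(np.float32),np.float32([[0,0],[w*s,0],[w*s,h*s],[0,h*s]]))
    return cv2.warpPerspective(im,H,(int(w*s),int(h*s)),flags=cv2.INTER_CUBIC)
def circ(P):
    A=np.c_[2*P[:,:2],np.ones(len(P))]; b=(P[:,:2]**2).sum(1); x=np.linalg.lstsq(A,b,rcond=None)[0]
    return x[:2],np.sqrt(x[2]+x[:2]@x[:2])
E
python3 - <<'E'
from h import *
for n in("scene","side"):
    im=cv2.imread(f"pics/{n}0.png"); hsv=cv2.cvtColor(im,cv2.COLOR_BGR2HSV).astype(int); H,S,V=np.moveaxis(hsv,2,0)
    y,x=np.mgrid[:420,:560]
    box={'scene':{'g':(315,380,200,245),'r':(270,330,205,255),'o':(183,203,205,235)},'side':{'g':(190,260,245,290),'r':(215,280,215,260),'o':(300,325,175,195)}}[n]
    for k,m in dict(g=(H>50)&(H<85)&(S>120)&(V>50),r=((H<6)|(H>174))&(S>140)&(V>80),o=(H>3)&(H<16)&(S>170)&(V>120)).items():
        b=box[k]; mm=m&(x>=b[0])&(x<b[1])&(y>=b[2])&(y<b[3]); uv=np.c_[x[mm],y[mm]]
        if k=='o': print(n,k,len(uv),uv.mean(0),uv.min(0),uv.max(0),plane(n,uv.mean(0),75))
        else: print(n,k,len(uv),circ(plane(n,uv,20)),plane(n,uv,20).min(0),plane(n,uv,20).max(0))
a=cv2.imread("pics/scene0.png")
p=plane("scene",[[209,223],[300,229]],20);print(p)
y0=p[:,1].min()-140
cv2.imwrite("pics/top0.png",top("scene",a,20,p[:,0].mean()-170,y0,680,330,1.17)); print(p[:,0].mean()-170,y0)
# box & grip crops
c=cv2.resize(a[190:255,160:255],None,fx=6,fy=6,interpolation=cv2.INTER_CUBIC)
cv2.imwrite("pics/box0.png",c)
E
```

```text
Traceback (most recent call last):
ValueError: zero-size array to reduction operation minimum which has no identity
```

```bash
cat > m.py <<'E'
from h import *
for n in("scene","side"):
    im=cv2.imread(f"pics/{n}0.png"); B,G,Rr=np.moveaxis(im.astype(int),2,0)
    y,x=np.mgrid[:420,:560]
    box={'scene':{'g':(315,380,200,245),'r':(270,330,205,255),'o':(183,203,205,235)},'side':{'g':(190,260,245,290),'r':(215,280,215,260),'o':(300,325,175,195)}}[n]
    for k,m in dict(g=(G>Rr*1.25)&(G>B*1.02),r=(Rr>1.7*G)&(Rr>1.7*B)&(Rr>70),o=(Rr>1.6*G)&(Rr>2.2*B)&(Rr>110)).items():
        b=box[k]; mm=m&(x>=b[0])&(x<b[1])&(y>=b[2])&(y<b[3]); uv=np.c_[x[mm],y[mm]]
        if len(uv)<5: print(n,k,"few",len(uv)); continue
        if k=='o': print(n,k,len(uv),uv.mean(0),uv.min(0),uv.max(0),plane(n,uv.mean(0),75))
        else: print(n,k,len(uv),circ(plane(n,uv,20)),plane(n,uv,20).min(0),plane(n,uv,20).max(0))
a=cv2.imread("pics/scene0.png")
p=plane("scene",[[209,223],[300,229]],20);print(p)
y0=p[:,1].min()-140
cv2.imwrite("pics/top0.png",top("scene",a,20,p[:,0].mean()-170,y0,680,330,1.17)); print(p[:,0].mean()-170,y0)
cv2.imwrite("pics/box0.png",cv2.resize(a[190:255,160:255],None,fx=6,fy=6,interpolation=cv2.INTER_CUBIC))
E
python3 m.py
```

```text
scene g 309 (array([565.28002976, 294.40028083]), np.float64(71.44528113321948)) [488.07431361 217.06383888  20.        ] [642.97384347 371.54728086  20.        ]
scene r 233 (array([593.953745  , 126.55792211]), np.float64(71.36452695976303)) [557.87361228  49.50841551  20.        ] [670.76971465 204.95428836  20.        ]
scene o 34 [191.44117647 216.29411765] [189 213] [194 220] [[ 537.4435271  -248.44229314   75.        ]]
side g 408 (array([565.20005031, 291.1230031 ]), np.float64(71.8548729236609)) [488.13417967 213.93148955  20.        ] [643.43077434 368.89470565  20.        ]
side r 223 (array([593.13446155, 123.01921531]), np.float64(72.06510018354676)) [515.16783115  55.12208447  20.        ] [671.47209862 201.08939753  20.        ]
side o 105 [311.37142857 184.37142857] [307 179] [316 190] [[ 551.43253698 -251.70425916   75.        ]]
[[ 526.17496407 -192.86128028   20.        ]
 [ 588.45124173  130.26633238   20.        ]]
387.31310289993655 -332.8612802784018
```

View pics/top0.png

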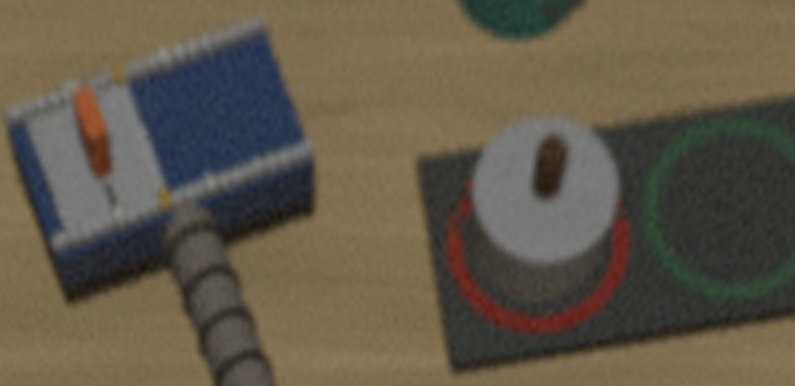

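View pics/box0.png

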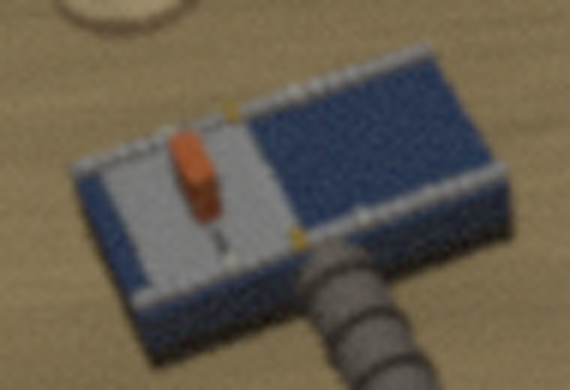

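The pictures show: the pot (knob at about (300,222) in the scene picture) on the red ring; the green ring to its right; the box with an orange grip at (192,217), yellow marks at (198,208) and (210,230), and the shutter opening to the right (world +y-ish). The two cameras agree on the rings to about 3 mm, and the rings lie 170 mm apart. I'll get the box yaw next and plan the approach to the pot.

```bash
cat >> h.py <<'E'
def rows(pos,yaw=None,P=None,Q=None):
    """increment (wx..wz, dx..dz cm) from the measured pose to pos [mm], tool down with x at yaw [deg]"""
    s=env.read_state(); p=np.array(s["position"]) if P is None else np.array(P); M=R.from_rotvec(s["ee_rot"]).as_matrix()
    y0=np.degrees(np.arctan2(M[1,0],M[0,0]))
    if yaw is None: yaw=y0
    yaw=y0+((yaw-y0+90)%180-90); c,t=np.cos(np.radians(yaw)),np.sin(np.radians(yaw))
    T=np.array([[c,t,0],[t,-c,0],[0,0,-1]])
    return np.round(np.r_[R.from_matrix(M.T@T).as_rotvec(),M.T@(np.array(pos)-p)/10],3)
E
python3 - <<'E'
from h import *
q=lambda x,y:(160+x/6-.4,190+y/6-.4)
def d(a,b,z):
    P=plane("scene",[a,b],z);v=P[1]-P[0];return np.degrees(np.arctan2(v[1],v[0])),np.hypot(*v[:2]),P[:,:2].round()
print("far rail",d(q(75,170),q(425,47),58)); print("near",d(q(140,298),q(503,168),58))
print("yellow",d(q(231,110),q(299,238),58), plane("scene",[q(231,110),q(299,238)],58).mean(0))
print("grip top",plane("scene",q(186,140),96.5), "slot line",plane("scene",q(222,242),54.5))
# knob top: from top0 picture at (551,142) -> plane20 -> pixel -> z104
g=np.array([387.3+142/1.17,-332.9+552/1.17,20]);print("knob top",plane("scene",proj("scene",g),104))
g=np.array([387.3+190/1.17,-332.9+546/1.17,20]);print("lid centre",plane("scene",proj("scene",g),68))
print("side knob top",plane("side",[[249.5,218.5]],104))
s=env.read_state(); print(rows([593,125,218],99.6))
w=env.get_calibration("wrist");print(w)
E
```

```text
far rail (np.float64(110.99007246014206), np.float64(224.11226363777095), array([[ 523., -319.],
       [ 442., -110.]]))
near (np.float64(110.24380096300352), np.float64(223.89803983207287), array([[ 625., -278.],
       [ 547.,  -68.]]))
yellow (np.float64(20.610472370532705), np.float64(113.01454803339796), array([[ 483., -228.],
       [ 589., -188.]])) [ 536.22005123 -207.85754355   58.        ]
grip top [[ 541.18521545 -248.45845277   96.5       ]] slot line [[ 584.51998491 -232.55595066   54.5       ]]
knob top [[584.61482591 124.70863072 104.        ]]
lid centre [[591.52050827 125.85663243  68.        ]]
side knob top [[579.67476815 130.98655203 104.        ]]
[ 0.0000e+00  1.0000e-03  1.1200e-01 -6.8092e+01 -6.0453e+01  7.0000e-02]
{'camera_matrix': array([[325.1922621 ,   0.        , 280.87820781],
       [  0.        , 325.1922621 , 208.55573539],
       [  0.        ,   0.        ,   1.        ]]), 'eye': array([ 263.09755764, -679.5361745 ,  384.28545094]), 'rotation': array([-0.20512608,  0.15499181, -1.28450315])}
```

Request:
{"fn": "servo_tool", "kwargs": {
  "increments": [
    [0,0,0.112,-68.1,-60.5,0,1],
    [0,0,0.112,-68.1,-60.5,0,1],
    [0,0,0.112,-68.1,-60.5,0,1],
    [0,0,0.112,-68.1,-60.5,0,1],
    [0,0,0.112,-68.1,-60.5,0,1],
    [0,0,0.112,-68.1,-60.5,0,1],
    [0,0,0.112,-68.1,-60.5,0,1],
    [0,0,0.112,-68.1,-60.5,0,1],
    [0,0,0.112,-68.1,-60.5,0,1],
    [0,0,0.112,-68.1,-60.5,0,1]
  ]
}}

```text
t: 0.93
position: [380.4, -319.0, 218.5]
ee_rot: [2.4, -2.028, -0.0]
wrist_force: [1.3, -0.5, -0.2]
opening: 93.3
```

```bash
python3 -c "
from h import *
print(env.read_state()['t'],rows([591,125,225],99.6))"
```

```text
0.9333 [  0.      0.      0.    -40.267 -28.172  -0.644]
```

Request:
{"fn": "servo_tool", "kwargs": {
  "increments": [
    [0,0,0,-40.3,-28.2,-0.6,1],
    [0,0,0,-40.3,-28.2,-0.6,1],
    [0,0,0,-40.3,-28.2,-0.6,1],
    [0,0,0,-40.3,-28.2,-0.6,1],
    [0,0,0,-40.3,-28.2,-0.6,1],
    [0,0,0,-40.3,-28.2,-0.6,1],
    [0,0,0,-40.3,-28.2,-0.6,1],
    [0,0,0,-40.3,-28.2,-0.6,1],
    [0,0,0,-40.3,-28.2,-0.6,1],
    [0,0,0,-40.3,-28.2,-0.6,1]
  ]
}}

```text
t: 1.77
position: [559.0, 57.5, 223.6]
ee_rot: [2.4, -2.027, -0.0]
wrist_force: [0.6, -0.7, 0.3]
opening: 92.7
```

```bash
python3 -c "
from h import *
print(env.read_state()['t'],rows([591,125,225],99.6))"
```

```text
1.7667 [ 0.    -0.     0.    -6.117 -4.286 -0.146]
```

Request:
{"fn": "servo_tool", "kwargs": {
  "increments": [
    [0,0,0,-3,-2.1,0,1],
    [0,0,0,-6.1,-4.3,-0.1,1],
    [0,0,0,-6.1,-4.3,-0.1,1],
    [0,0,0,-6.1,-4.3,-0.1,1],
    [0,0,0,-6.1,-4.3,-0.1,1]
  ]
}}

```text
t: 2.18
position: [590.3, 122.3, 224.1]
ee_rot: [2.399, -2.026, -0.001]
wrist_force: [0.6, 0.2, -0.1]
opening: 92.9
```

```bash
cat >> h.py <<'E'
def wproj(c,P):
    K=c["camera_matrix"]; M=R.from_rotvec(c["rotation"]).as_matrix()
    p=(np.atleast_2d(P)-c["eye"])@M@F; r=np.hypot(p[:,0],p[:,1]); k=np.arctan2(r,p[:,2])/np.maximum(r,1e-9)
    return np.c_[K[0,0]*k*p[:,0]+K[0,2],K[1,1]*k*p[:,1]+K[1,2]]
def wtop(c,im,z,x0,y0,w,h,s=2):
    X,Y=np.meshgrid(np.arange(int(h*s))/s+x0,np.arange(int(w*s))/s+y0,indexing='ij')
    m=wproj(c,np.c_[X.ravel(),Y.ravel(),np.full(X.size,z)]).astype(np.float32).reshape(*X.shape,2)
    return cv2.remap(im,m[...,0],m[...,1],cv2.INTER_CUBIC)
def wshot(name):
    c=env.get_calibration("wrist"); im=env.capture("wrist")[:,:,::-1].copy(); cv2.imwrite(f"pics/{name}.png",im); return c,im
E
python3 - <<'E'
from h import *
import pickle
print(env.read_state()['position']); c,im=wshot("w1"); pickle.dump((c,im),open("w1.pkl","wb"))
# left: tops at knob-top height; full raw alongside
a=wtop(c,im,104,551,85,80,80,4); b=wtop(c,im,68,500,40,180,180,2)
cv2.imwrite("pics/w1all.png",np.vstack([np.hstack([cv2.resize(im,(427,320)),a]),]))
cv2.imwrite("pics/w1lid.png",b)
E
```

```text
[590.30587145 122.30345786 224.10748551]
```

View pics/w1all.png

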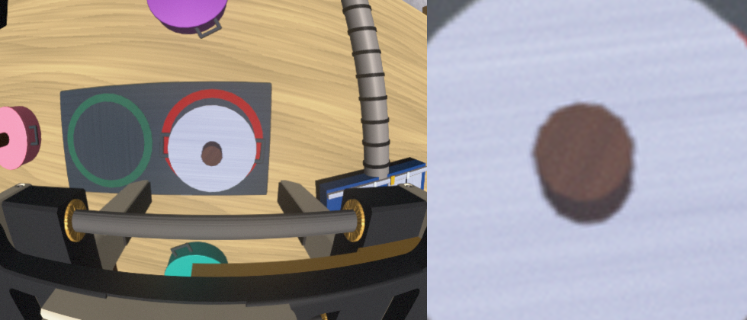

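Wrist view: the knob top is centred at about (157,150) in the rectified crop, i.e. world (588.6,124.3). Both rings are visible, so I fit them in the same view.

```bash
python3 - <<'E'
from h import *
import pickle
c,im=pickle.load(open("w1.pkl","rb"))
t=wtop(c,im,20,470,20,400,230,2); B,G,Rr=np.moveaxis(cv2.GaussianBlur(t,(5,5),0).astype(int),2,0)
y,x=np.mgrid[:t.shape[0],:t.shape[1]]
for k,m in dict(g=(G>Rr*1.25)&(G>B*1.02)&(x<740)&(x>380),r=(Rr>1.7*G)&(Rr>1.7*B)&(Rr>80)&(x<400)).items():
    P=np.c_[470+y[m]/2,20+x[m]/2]; ctr,r=circ(P)
    # robust: refit inliers
    for _ in range(5):
        k2=abs(np.hypot(*(P-ctr).T)-71.5)<9; ctr,r=circ(P[k2])
    print(k,m.sum(),ctr,r)
t=wtop(c,im,68,510,45,160,160,4); B,G,Rr=np.moveaxis(cv2.GaussianBlur(t,(5,5),0).astype(int),2,0)
m=((B>Rr+5)&(B>130)).astype(np.uint8); cs,_=cv2.findContours(m,cv2.RETR_EXTERNAL,cv2.CHAIN_APPROX_NONE)
k=max(cs,key=cv2.contourArea)[:,0,:]; P=np.c_[510+k[:,1]/4,45+k[:,0]/4]
ctr,r=circ(P)
for _ in range(5): k2=abs(np.hypot(*(P-ctr).T)-r)<2; ctr,r=circ(P[k2])
print("lid",ctr,r,k2.mean())
print(env.read_state()['position'],rows([590,125,80],99.6))
E
```

```text
g 24789 [564.9418092  293.21396697] 71.82547128497325
r 12519 [592.09645126 124.85574594] 72.60133994812101
lid [588.77297604 124.01873052] 59.4156866230043 1.0
[590.28566423 121.47917916 224.32727374] [ 1.0000e-03 -1.0000e-03 -1.0000e-03 -3.6300e-01 -4.7000e-02  1.4432e+01]
```

```bash
python3 -c "
from h import *
print(env.read_state()['position'],rows([588.8,124.1,125],99.6))"
```

```text
[590.28566423 121.47917916 224.32727374] [ 1.000e-03 -1.000e-03 -1.000e-03 -2.910e-01  9.100e-02  9.933e+00]
```

Request:
{"fn": "servo_tool", "kwargs": {
  "increments": [
    [0,0,0,-0.29,0.09,3,1],
    [0,0,0,-0.29,0.09,6,1],
    [0,0,0,-0.29,0.09,8.5,1],
    [0,0,0,-0.29,0.09,9.9,1],
    [0,0,0,-0.29,0.09,9.9,1],
    [0,0,0,-0.29,0.09,9.9,1],
    [0,0,0,-0.29,0.09,9.9,1]
  ]
}}

```text
t: 2.82
position: [590.0, 124.7, 126.8]
ee_rot: [-2.398, 2.029, -0.001]
wrist_force: [-0.6, -0.5, 0.0]
opening: 93.4
```

```bash
python3 -c "
from h import *
print(env.read_state()['position'],rows([588.8,124.1,76],99.6))"
```

```text
[589.9785525  124.67882238 126.76477394] [-1.000e-03 -0.000e+00 -1.000e-03  3.700e-02  1.310e-01  5.076e+00]
```

Request:
{"fn": "servo_tool", "kwargs": {
  "increments": [
    [0,0,0,0.04,0.1,2.5,1],
    [0,0,0,0.04,0.1,4.2,1],
    [0,0,0,0.04,0.1,5.0,1],
    [0,0,0,0.04,0.1,5.0,1],
    [0,0,0,0.04,0.1,5.0,1],
    [0,0,0,0.04,0.1,5.0,1]
  ]
}}

```text
t: 3.32
position: [589.3, 125.1, 77.0]
ee_rot: [-2.399, 2.027, -0.002]
wrist_force: [0.2, -0.4, -0.2]
opening: 93.1
```

Request:
{"fn": "servo_tool", "kwargs": {
  "increments": [
    [0,0,0,0,0,0,0.5],
    [0,0,0,0,0,0,0.4],
    [0,0,0,0,0,0,0.3],
    [0,0,0,0,0,0,0.2],
    [0,0,0,0,0,0,0.1],
    [0,0,0,0,0,0,0],
    [0,0,0,0,0,0,0],
    [0,0,0,0,0,0,0],
    [0,0,0,0,0,0,0],
    [0,0,0,0,0,0,0]
  ],
  "force": 20
}}

```text
t: 4.15
position: [588.5, 125.0, 75.6]
ee_rot: [2.4, -2.027, -0.0]
wrist_force: [-0.8, 0.9, -0.0]
opening: 30.6
```

```bash
python3 -c "
from h import *
s=env.read_state();print(s['t'],s['position'],s['opening'],s['wrist_force'],rows(s['position']+np.array([565-588.8,293.2-124.1,0]),99.6))"
```

```text
4.15 [588.52612275 124.95270739  75.60667618] 30.598963780805327 [-0.75292299  0.92915744 -0.00954079] [  0.      0.      0.    -17.07   -0.478   0.   ]
```

Request:
{"fn": "servo_tool", "kwargs": {
  "increments": [
    [0,0,0,0,0,0,0],
    [0,0,0,0,0,0,0],
    [0,0,0,0,0,0,0],
    [0,0,0,0,0,0,0]
  ]
}}

```text
t: 4.48
position: [588.5, 125.0, 75.6]
ee_rot: [2.4, -2.027, -0.0]
wrist_force: [-0.9, 1.7, -0.5]
opening: 25.9
```

```bash
python3 -c "
from h import *
s=env.read_state();print(s['t'],s['position'],s['opening'],s['wrist_force'],rows([565,293.2,s['position'][2]],99.6))"
```

```text
4.4833 [588.54199821 125.01802175  75.62494977] 25.88447832842739 [-0.90559753  1.6826941  -0.45923021] [ 0.0000e+00  0.0000e+00  0.0000e+00 -1.6975e+01 -4.8900e-01  1.0000e-03]
```

Gripped (25.9 mm, the knob is 26). Now I slide smoothly.

Request:
{"fn": "servo_tool", "kwargs": {
  "increments": [
    [0,0,0,-0.4,-0.01,0,0],
    [0,0,0,-1.2,-0.03,0,0],
    [0,0,0,-2.2,-0.06,0,0],
    [0,0,0,-3.2,-0.09,0,0],
    [0,0,0,-4.2,-0.12,0,0],
    [0,0,0,-5.2,-0.15,0,0],
    [0,0,0,-6.2,-0.18,0,0],
    [0,0,0,-7.2,-0.21,0,0],
    [0,0,0,-8.1,-0.23,0,0],
    [0,0,0,-8.5,-0.24,0,0]
  ]
}}

```text
t: 5.32
position: [576.2, 211.4, 75.6]
ee_rot: [-2.401, 2.025, 0.001]
wrist_force: [0.4, -1.4, -0.4]
opening: 26.1
```

```bash
python3 -c "
from h import *
s=env.read_state();print(s['t'],s['position'],s['opening'],s['wrist_force'],s['torque'],rows([565,293.2,75.6],99.6))"
```

```text
5.3167 [576.23895201 211.37129653  75.63823789] 26.07029445952934 [ 0.40713643 -1.44429081 -0.41735914] [-0.55837951 -0.05230173 -0.01303623] [ 0.000e+00  1.000e-03  2.000e-03 -8.255e+00 -2.740e-01  1.000e-02]
```

Request:
{"fn": "servo_tool", "kwargs": {
  "increments": [
    [0,0,0,-0.5,-0.02,0,0],
    [0,0,0,-1.4,-0.04,0,0],
    [0,0,0,-2.6,-0.08,0,0],
    [0,0,0,-3.8,-0.12,0,0],
    [0,0,0,-5.0,-0.16,0,0],
    [0,0,0,-6.2,-0.2,0,0],
    [0,0,0,-7.3,-0.24,0,0],
    [0,0,0,-8.0,-0.27,0,0],
    [0,0,0,-8.2,-0.27,0,0],
    [0,0,0,-8.2,-0.27,0,0]
  ]
}}

```text
t: 6.15
position: [565.3, 292.1, 75.7]
ee_rot: [-2.401, 2.025, 0.001]
wrist_force: [-0.5, 2.5, -0.8]
opening: 25.6
```

```bash
python3 -c "
from h import *
s=env.read_state();print(s['t'],s['position'],s['opening'],s['wrist_force'],s['torque'],rows([565,293.2,75.6],99.6))"
```

```text
6.15 [565.3444465  292.06456349  75.65184141] 25.642610729796484 [-0.46506255  2.54544666 -0.8172762 ] [ 0.36563588  0.11375419 -0.03310961] [-0.     0.001  0.002 -0.118  0.015  0.005]
```

Request:
{"fn": "servo_tool", "kwargs": {
  "increments": [
    [0,0,0,-0.1,0,0,0],
    [0,0,0,-0.1,0,0,0],
    [0,0,0,-0.1,0,0,0]
  ]
}}

```text
t: 6.4
position: [565.5, 291.4, 75.7]
ee_rot: [-2.399, 2.028, 0.0]
wrist_force: [0.7, 1.7, -1.9]
opening: 25.3
```

```bash
cat >> h.py <<'E'
def fitring(t,x0,y0,s,cx,rr=71.5):
    B,G,Rr=np.moveaxis(cv2.GaussianBlur(t,(5,5),0).astype(int),2,0); m=(G>Rr*1.25)&(G>B*1.02)
    y,x=np.nonzero(m); P=np.c_[x0+y/s,y0+x/s]; ctr=np.array(cx,float)
    for _ in range(8):
        k=abs(np.hypot(*(P-ctr).T)-rr)<8; ctr,r=circ(P[k])
    return ctr,r,k.sum()
def fitlid(t,x0,y0,s):
    B,G,Rr=np.moveaxis(cv2.GaussianBlur(t,(5,5),0).astype(int),2,0)
    m=((B>Rr+5)&(B>130)).astype(np.uint8); cs,_=cv2.findContours(m,cv2.RETR_EXTERNAL,cv2.CHAIN_APPROX_NONE)
    k=max(cs,key=cv2.contourArea)[:,0,:]; P=np.c_[x0+k[:,1]/s,y0+k[:,0]/s]; ctr,r=circ(P[np.hypot(*(P-P.mean(0)).T)>40])
    for _ in range(8): k2=abs(np.hypot(*(P-ctr).T)-60)<2.5; ctr,r=circ(P[k2])
    return ctr,r,k2.mean()
E
python3 - <<'E'
from h import *
print(env.read_state()['position'])
c,im=wshot("w2")
a=wtop(c,im,20,460,190,210,210,2);b=wtop(c,im,68,480,210,160,160,4)
try: print(fitring(a,460,190,2,(565,293)),fitlid(b,480,210,4))
except Exception as e: print(e)
cv2.imwrite("pics/w2all.png",np.hstack([cv2.resize(im,(560,420))[:,:400],a]))
E
```

```text
[565.5490705  291.35075451  75.66136508]
(array([563.39929025, 292.26682896]), np.float64(73.3773805177838), np.int64(10288)) (array([565.90628958, 290.22378332]), np.float64(59.551278406908324), np.float64(0.5706214689265536))
```

View pics/w2all.png

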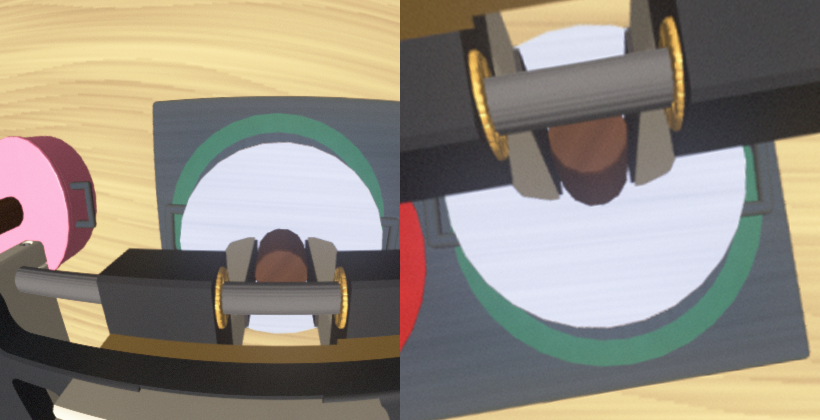

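Request:
{"fn": "servo_tool", "kwargs": {
  "increments": [
    [0,0,0,-0.15,0,0,0],
    [0,0,0,-0.28,0,0,0],
    [0,0,0,-0.28,0,0,0],
    [0,0,0,-0.28,0,0,0],
    [0,0,0,-0.28,0,0,0],
    [0,0,0,-0.28,0,0,0]
  ]
}}

```text
t: 6.95
position: [565.1, 293.9, 75.6]
ee_rot: [2.399, -2.028, 0.0]
wrist_force: [0.7, -1.4, -0.0]
opening: 25.4
```

Request:
{"fn": "servo_tool", "kwargs": {
  "increments": [
    [0,0,0,0,0,0,0.35],
    [0,0,0,0,0,0,0.4],
    [0,0,0,0,0,0,0.6],
    [0,0,0,0,0,0,0.8],
    [0,0,0,0,0,0,1],
    [0,0,0,0,0,0,1],
    [0,0,0,0,0,-0.5,1],
    [0,0,0,0,0,-2,1],
    [0,0,0,0,0,-4,1],
    [0,0,0,0,0,-6,1]
  ]
}}

```text
t: 7.78
position: [564.7, 294.0, 136.3]
ee_rot: [2.399, -2.027, -0.001]
wrist_force: [0.6, -0.2, 0.1]
opening: 85.8
```

Request:
{"fn": "servo_tool", "kwargs": {
  "increments": [
    [0,0,0,0,0,-4,1],
    [0,0,0,0,0,-8,1],
    [0,0,0,0,0,-9,1],
    [0,0,0,0,0,-9,1],
    [0,0,0,0,0,-9,1],
    [0,0,0,0,0,-9,1]
  ]
}}

```text
t: 8.28
position: [564.3, 293.8, 224.5]
ee_rot: [2.399, -2.026, -0.001]
wrist_force: [0.6, -0.3, -0.2]
opening: 93.1
```

```bash
python3 - <<'E'
from h import *
s=env.read_state();print(s['t'],s['position'],s['opening'])
c,im=wshot("w3")
for z in(1,):
    a=wtop(c,im,20,460,190,210,210,2);b=wtop(c,im,68,480,210,160,160,4)
    print(fitring(a,460,190,2,(565,293)),fitlid(b,480,210,4))
for n in("scene","side"):
    i=env.capture(n)[:,:,::-1].copy(); cv2.imwrite(f"pics/{n}3.png",i)
    a=top(n,i,20,460,190,210,210,2);b=top(n,i,68,480,210,160,160,4)
    try:print(n,fitring(a,460,190,2,(565,293)),fitlid(b,480,210,4))
    except Exception as e:print(n,e)
print(rows([550,-245,200],110.6))
E
```

```text
8.2833 [564.34366134 293.79733795 224.5410991 ] 93.08151325895425
(array([562.80102516, 292.18943702]), np.float64(73.32983935482), np.int64(12960)) (array([565.37431148, 292.64504676]), np.float64(59.74111991387153), np.float64(1.0))
scene max() iterable argument is empty
side (array([564.99848332, 291.26629347]), np.float64(71.90800906827867), np.int64(16543)) (array([0., 0.]), np.float64(0.0), np.float64(0.0))
[ 3.0000e-03 -1.0000e-03 -1.9200e-01  5.2880e+01  1.0418e+01  2.4870e+00]
```

Pot released at (565.4,292.6), against the ring at (565,293). Now on to the shutter.

Request:
{"fn": "servo_tool", "kwargs": {
  "increments": [
    [0,0,-0.192,52.9,10.4,0,1],
    [0,0,-0.192,52.9,10.4,0,1],
    [0,0,-0.192,52.9,10.4,0,1],
    [0,0,-0.192,52.9,10.4,0,1],
    [0,0,-0.192,52.9,10.4,0,1],
    [0,0,-0.192,52.9,10.4,0,1],
    [0,0,-0.192,52.9,10.4,0,1],
    [0,0,-0.192,52.9,10.4,0,1],
    [0,0,-0.192,52.9,10.4,0,1],
    [0,0,-0.192,52.9,10.4,0,1]
  ]
}}

```text
t: 9.27
position: [553.3, -124.3, 224.8]
ee_rot: [2.583, -1.787, -0.002]
wrist_force: [1.4, 0.1, 0.0]
opening: 93.0
```

```bash
python3 -c "
from h import *
print(env.read_state()['t'],rows([549,-246,225],110.6))"
```

```text
9.2667 [ 1.0000e-03  1.0000e-03  0.0000e+00  1.1239e+01  4.6920e+00 -2.3000e-02]
```

Request:
{"fn": "servo_tool", "kwargs": {
  "increments": [
    [0,0,0,4,1.6,0,1],
    [0,0,0,8,3.2,0,1],
    [0,0,0,11.2,4.7,0,1],
    [0,0,0,11.2,4.7,0,1],
    [0,0,0,11.2,4.7,0,1],
    [0,0,0,11.2,4.7,0,1],
    [0,0,0,11.2,4.7,0,1]
  ]
}}

```text
t: 9.85
position: [549.6, -242.0, 225.1]
ee_rot: [-2.585, 1.785, 0.002]
wrist_force: [0.4, -0.1, 0.1]
opening: 93.2
```

```bash
python3 - <<'E'
from h import *
s=env.read_state();print(s['t'],s['position'])
c,im=wshot("w4")
a=wtop(c,im,96.5,490,-310,120,130,3)
cv2.imwrite("pics/w4all.png",np.hstack([a, cv2.resize(im,(420,315))[:,:] if 0 else cv2.copyMakeBorder(cv2.resize(im,(430,322)),0,390-322,0,0,0)]))
import pickle;pickle.dump((c,im),open("w4.pkl","wb"))
E
```

```text
9.85 [ 549.64554072 -241.99589761  225.08560696]
```

View pics/w4all.png

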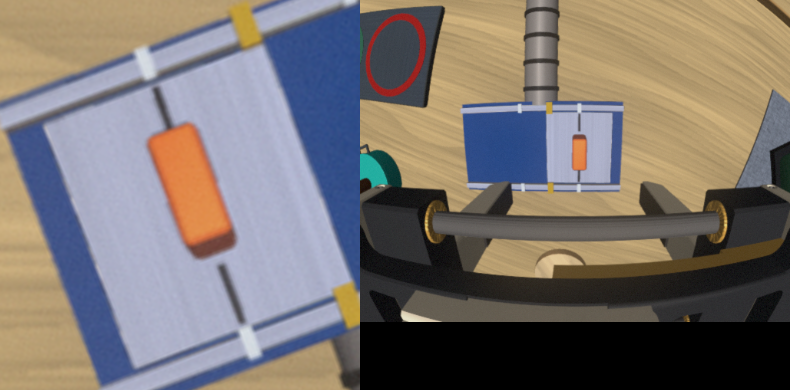

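Grip top centre in the crop is (190,185), i.e. world (551.7,-246.5); its length of 39 mm fits the given 40 mm, and the box +y direction is at about 110.5°.

```bash
python3 - <<'E'
from h import *
import pickle
c,im=pickle.load(open("w4.pkl","rb"))
t=wtop(c,im,58,470,-320,180,170,3); B,G,Rr=np.moveaxis(t.astype(int),2,0)
m=((Rr>1.8*B)&(G>1.3*B)&(Rr>130)&(Rr<2*G)).astype(np.uint8)
n,_,st,ct=cv2.connectedComponentsWithStats(m)
for i in range(1,n):
    if 80<st[i,4]<2000: print(st[i,4],st[i,2:4],470+ct[i,1]/3,-320+ct[i,0]/3)
print(rows([551.7,-246.5,120],110.5),env.read_state()['position'])
E
```

```text
1178 [39 55] 483.04442558007923 -229.64657611771366
1072 [36 50] 589.1557835820895 -189.94402985074626
[ 0.0000e+00  1.0000e-03  4.0000e-03  5.0900e-01 -1.7000e-02  1.0528e+01] [ 549.80609555 -241.89773919  225.28236819]
```

Request:
{"fn": "servo_tool", "kwargs": {
  "increments": [
    [0,0,0,0.5,0,3,1],
    [0,0,0,0.5,0,6,1],
    [0,0,0,0.5,0,9,1],
    [0,0,0,0.5,0,10.5,1],
    [0,0,0,0.5,0,10.5,1],
    [0,0,0,0.5,0,10.5,1],
    [0,0,0,0.5,0,10.5,1]
  ]
}}

```text
t: 10.48
position: [552.2, -247.8, 121.8]
ee_rot: [-2.584, 1.786, -0.002]
wrist_force: [0.7, -0.3, 0.5]
opening: 92.6
```

```bash
python3 -c "
from h import *
print(env.read_state()['position'],rows([551.7,-246.5,64],110.5))"
```

```text
[ 552.22781637 -247.82069832  121.77410849] [-1.000e-03 -1.000e-03  3.000e-03 -1.470e-01  9.000e-03  5.777e+00]
```

Request:
{"fn": "servo_tool", "kwargs": {
  "increments": [
    [0,0,0,-0.1,0,2.5,1],
    [0,0,0,-0.1,0,4.5,1],
    [0,0,0,-0.1,0,5.6,1],
    [0,0,0,-0.1,0,5.7,1],
    [0,0,0,-0.1,0,5.7,1],
    [0,0,0,-0.1,0,5.7,0.6]
  ],
  "force": 45
}}

```text
t: 10.98
position: [551.7, -247.7, 64.9]
ee_rot: [-2.583, 1.788, -0.002]
wrist_force: [-0.7, -0.4, 0.3]
opening: 89.5
```

Request:
{"fn": "servo_tool", "kwargs": {
  "increments": [
    [0,0,0,0,0,0,0.4],
    [0,0,0,0,0,0,0.3],
    [0,0,0,0,0,0,0.2],
    [0,0,0,0,0,0,0.1],
    [0,0,0,0,0,0,0],
    [0,0,0,0,0,0,0],
    [0,0,0,0,0,0,0],
    [0,0,0,0,0,0,0],
    [0,0,0,0,0,0,0],
    [0,0,0,0,0,0,0]
  ]
}}

```text
t: 11.82
position: [550.9, -247.5, 63.6]
ee_rot: [2.583, -1.788, -0.0]
wrist_force: [-0.3, -0.3, -0.2]
opening: 24.3
```

Request:
{"fn": "servo_tool", "kwargs": {
  "increments": [
    [0,0,0,0,0,0,0],
    [0,0,0,0,0,0,0],
    [0,0,0,0,0,0,0],
    [0,0,0,0,0,0,0],
    [0,0,0,0,0,0,0]
  ]
}}

```text
t: 12.23
position: [550.4, -246.1, 63.6]
ee_rot: [-2.583, 1.787, 0.003]
wrist_force: [-2.5, 4.7, 2.3]
opening: 17.7
```

```bash
python3 -c "
from h import *
s=env.read_state();p=s['position'];print(s['t'],p,s['opening'],s['wrist_force'],rows(p+40*np.array([-.350,.937,0])))"
```

```text
12.2333 [ 550.40826884 -246.14427801   63.58662673] 17.725604206770576 [-2.47373607  4.67898978  2.30545436] [ 1.000e-03  2.000e-03  0.000e+00 -4.001e+00 -1.200e-02  7.000e-03]
```

Request:
{"fn": "servo_tool", "kwargs": {
  "increments": [
    [0,0,0,-0.3,0,0,0],
    [0,0,0,-0.8,0,0,0],
    [0,0,0,-1.3,0,0,0],
    [0,0,0,-1.8,0,0,0],
    [0,0,0,-2.3,0,0,0],
    [0,0,0,-2.8,0,0,0],
    [0,0,0,-3.3,0,0,0],
    [0,0,0,-3.7,0,0,0],
    [0,0,0,-3.9,0,0,0],
    [0,0,0,-4.0,0,0,0]
  ]
}}

```text
t: 13.07
position: [538.0, -212.8, 63.6]
ee_rot: [2.58, -1.79, 0.007]
wrist_force: [4.7, -11.1, -7.4]
opening: 18.0
```

Request:
{"fn": "servo_tool", "kwargs": {
  "increments": [
    [0,0,0,0,0,0,0],
    [0,0,0,0,0,0,0],
    [0,0,0,0,0,0,0],
    [0,0,0,0,0,0,0],
    [0,0,0,0,0,0,0]
  ]
}}

```text
t: 13.48
position: [538.1, -213.0, 63.6]
ee_rot: [2.58, -1.79, 0.007]
wrist_force: [4.5, -10.0, -6.9]
opening: 17.5
```

```bash
python3 - <<'E'
from h import *
s=env.read_state();p=s['position'];print(s['t'],p,s['opening'],s['wrist_force'])
u=np.array([-.350,.937]);print("along from grip start",(p[:2]-[550.4,-246.1])@u,(p[:2]-[551.7,-246.5])@u,"to yellow",([536.1,-209.8]-p[:2])@u)
c,im=wshot("w5"); a=wtop(c,im,56,470,-290,130,140,3)
i=env.capture("scene")[:,:,::-1].copy(); cv2.imwrite("pics/scene5.png",i)
b=cv2.resize(i[185:255,165:235],(390,390),interpolation=cv2.INTER_CUBIC)
cv2.imwrite("pics/w5all.png",np.hstack([a,cv2.copyMakeBorder(b,0,30,0,0,0)]))
E
```

```text
13.4833 [ 538.12101121 -213.02219832   63.63811566] 17.5353687910043 [  4.51879391 -10.00104044  -6.93878161]
along from grip start 35.29154624752462 36.121346247524656 to yellow 3.726553752475347
```

View pics/w5all.png

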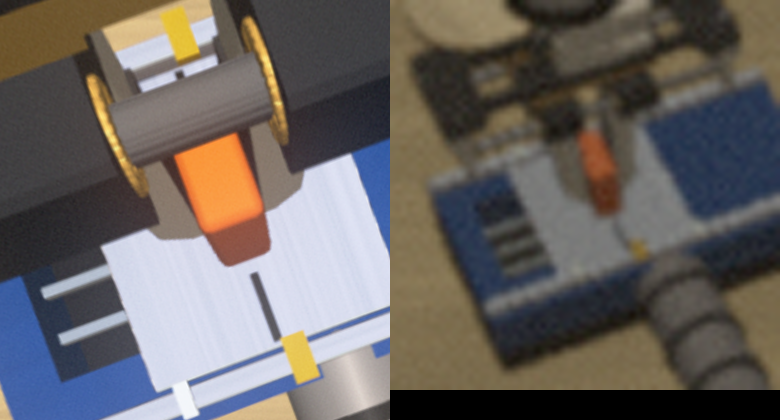

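The black line lies about 4.5 mm short of the yellow mark (line extrapolates to column 285, mark at 300, 3 px/mm). TCP travel gives about 4 mm short too, so I mend that.

Request:
{"fn": "servo_tool", "kwargs": {
  "increments": [
    [0,0,0,-0.2,0,0,0],
    [0,0,0,-0.42,0,0,0],
    [0,0,0,-0.42,0,0,0],
    [0,0,0,-0.42,0,0,0],
    [0,0,0,-0.42,0,0,0],
    [0,0,0,-0.42,0,0,0],
    [0,0,0,-0.42,0,0,0]
  ]
}}

```text
t: 14.17
position: [536.7, -209.3, 63.6]
ee_rot: [2.58, -1.791, 0.007]
wrist_force: [5.2, -10.6, -7.8]
opening: 17.8
```

```bash
cat > chk.py <<'E'
from h import *
import sys
s=env.read_state();p=s['position'];print(s['t'],p,s['opening'],s['wrist_force'])
u=np.array([-.350,.937]);f=s['wrist_force'];print("travel",(p[:2]-[550.4,-246.1])@u,(p[:2]-[551.7,-246.5])@u,"to yellow",([536.1,-209.8]-p[:2])@u,"F",f[:2]@u)
c,im=wshot(sys.argv[1])
def find(z,mask):
    t=wtop(c,im,z,530,-260,110,100,5); B,G,Rr=np.moveaxis(t.astype(int),2,0); n,l,st,ct=cv2.connectedComponentsWithStats(mask(B,G,Rr).astype(np.uint8))
    return [(st[i,4],530+ct[i,1]/5,-260+ct[i,0]/5) for i in range(1,n) if 60<st[i,4]<6000]
print("yellow",find(58,lambda B,G,R:(R>1.8*B)&(G>1.3*B)&(R>130)&(R<1.6*G)))
print("line",find(54.5,lambda B,G,R:(B<90)&(G<90)&(R<90)))
a=wtop(c,im,56,520,-250,80,90,5);cv2.imwrite(f"pics/{sys.argv[1]}all.png",a)
E
python3 chk.py w6
```

```text
14.1667 [ 536.707225   -209.30774195   63.59505139] 17.822060952760317 [  5.15526594 -10.55807465  -7.8062398 ]
travel 39.2668170415556 40.096617041555625 to yellow -0.2487170415556289 F -11.697259024970913
yellow [(np.int32(130), np.float64(530.8753846153846), np.float64(-240.4046153846154)), (np.int32(93), np.float64(531.3032258064516), np.float64(-237.26021505376343)), (np.int32(2672), np.float64(536.3862275449102), np.float64(-210.3015718562874)), (np.int32(3025), np.float64(589.0301487603306), np.float64(-190.10023140495866))]
line [(np.int32(200), np.float64(532.455), np.float64(-225.596)), (np.int32(3679), np.float64(568.5048654525687), np.float64(-253.98102745311226)), (np.int32(4938), np.float64(584.4080194410692), np.float64(-251.37225597407857)), (np.int32(2251), np.float64(605.3091959129276), np.float64(-157.49258107507774)), (np.int32(3167), np.float64(613.1134827912852), np.float64(-178.99753710135775))]
```

View pics/w6all.png

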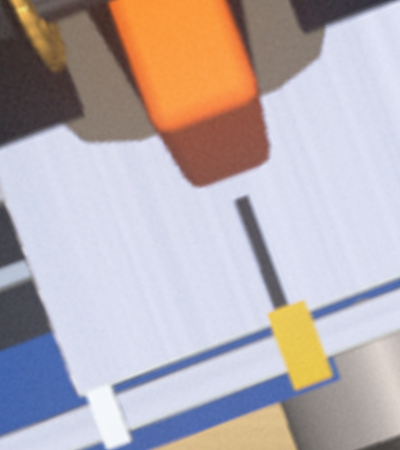

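The line (242,198)–(280,305) now extrapolates to about 1 mm short of the yellow mark's middle (300,346). The TCP travel of 39.3–40.1 mm agrees, so a final 0.7 mm nudge.

Request:
{"fn": "servo_tool", "kwargs": {
  "increments": [
    [0,0,0,-0.07,0,0,0],
    [0,0,0,-0.07,0,0,0],
    [0,0,0,-0.07,0,0,0],
    [0,0,0,-0.07,0,0,0],
    [0,0,0,-0.07,0,0,0],
    [0,0,0,-0.07,0,0,0],
    [0,0,0,-0.07,0,0,0],
    [0,0,0,-0.07,0,0,0]
  ]
}}

```text
t: 14.88
position: [536.5, -208.7, 63.6]
ee_rot: [2.58, -1.791, 0.007]
wrist_force: [4.3, -10.6, -8.8]
opening: 17.6
```

```bash
python3 chk.py w7; python3 - <<'E'
from h import *
i=env.capture("side")[:,:,::-1].copy(); cv2.imwrite("pics/side7.png",i)
b=cv2.resize(i[160:300,170:400],None,fx=2,fy=2,interpolation=cv2.INTER_CUBIC); a=cv2.imread("pics/w7all.png")[100:400,:]
cv2.imwrite("pics/f7.png",np.hstack([b[:280],a[:280,140:]]))
E
```

```text
14.8833 [ 536.5057969  -208.73096392   63.62603477] 17.57260005736857 [  4.26565229 -10.58509779  -8.80514763]
travel 39.87775789072524 40.707557890725276 to yellow -0.8596578907252727 F -11.411214924965872
yellow [(np.int32(119), np.float64(530.8252100840336), np.float64(-239.76806722689076)), (np.int32(91), np.float64(531.301098901099), np.float64(-236.66813186813187)), (np.int32(2687), np.float64(536.1269817640491), np.float64(-209.53606252326014)), (np.int32(68), np.float64(534.0705882352942), np.float64(-215.83529411764707)), (np.int32(2987), np.float64(589.0011382658186), np.float64(-190.12058921995313))]
line [(np.int32(183), np.float64(532.2808743169398), np.float64(-225.0327868852459)), (np.int32(3856), np.float64(568.3778526970955), np.float64(-253.70285269709544)), (np.int32(5104), np.float64(584.2882836990595), np.float64(-251.08503134796237)), (np.int32(2236), np.float64(605.3017889087656), np.float64(-157.4509838998211)), (np.int32(3095), np.float64(613.1488852988691), np.float64(-179.09919224555736))]
```

View pics/f7.png

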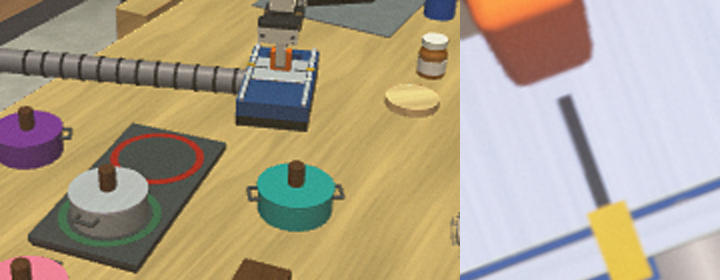

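The black line meets the middle of the yellow mark. The pot stands centred on the green ring, and the bystanders in view are where they were. Handing in.

```bash
python3 -c "
from cell import env
print(env.hand_in())"
```

```text
the job is handed in; nothing more can be done
None
```

I slid the pot by its knob from the red ring to the green ring without lifting it, and let go of it there. I then drew the shutter to half open and handed in at about 15 s, still gripping it with 45 N.

**Pot:** the wrist camera put the lid centre at (565.4, 292.6) after release. The green ring's centre, measured before the pot covered it, is (565, 293), so the pot is within about 1 mm. With the pot on it, the half-hidden ring fitted about 2 mm away from that in the wrist view. The fixed cameras also differ by about 3 mm on the ring's y. The lid fit failed in both of the later fixed-camera pictures, so only the wrist camera checked the pot's final position.

**Shutter:** the black line meets the middle of the yellow mark at +x in the last wrist picture. The tool's travel reads 39.9 to 40.7 mm against a 40 mm target. The spring force reads about 11.4 N against the expected 12 N.

**Bystanders:** the disc, jar and walnut block look untouched in the last side view; I did not measure them.

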